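# Free the compass block from two clamps of unknown thread hand

## Robot

A 6-joint arm with a two-finger parallel gripper is mounted at the origin on the work surface. World frame = base frame: x ahead of the robot, y to its left, z up, the work surface at z = 0. Lengths are in m, angles in rad, forces in N, time in s.
With the tool pointing down it reaches from about 0.375 to 0.975 m from the base axis. Payload 3.8 kg.
Tool frame: the origin (TCP) lies midway between the tips of the shut fingers; the grasp point (between the pads) lies 19 mm behind it; z points along the fingers, y is the line along which they close (so a half turn about z gives the same grasp; the last joint's range is limited). The gripper opens to 85 mm and grips with 20 to 120 N. Pads are 22 mm wide; open, the fingers measure 114 mm over their backs; the gripper's body (76 mm by 85 mm) begins 54 mm behind the grasp point. The pads swing forward as they close: fully open they stand 13 mm farther back than shut.
Start: joints at [1.12, 0.264, 1.604, -0, 1.274, -0.037], TCP at [0.271, 0.618, 0.231] pointing down, gripper open.
Joint ranges: [-2.63, 2.63], [-0.94, 2.18], [0.31, 2.57], [-1.31, 4.45], [0, 2.66], [-2.55, 2.55]. Speed limits (rad/s): [2.57, 2.57, 3.14, 3.14, 3.14, 3.14].

## Interface

Orientations are given as a rotation vector (axis times angle).
In Python, from workcell import status, read_camera, workorder, masks_of gives the robot as it stands.
- The arm moves only by the tool drive_tool, never from a script. Its argument "rows" is a list of rows, each a list of 7 numbers: the turn, a rotation vector about the tool's x, y, z in degrees, then the shift along the tool's x, y, z in m, then the opening, from 0 (shut) to 1 (fully open). In form: [[ax, ay, az, tx, ty, tz, claw], ...]. A call has 1 to 8 rows; each row shifts and turns the commanded pose from where the row before left it, along the tool's axes as they then stand; what a row does not reach is not made up. A row lasts 1/12 s, in which the tool goes at most 41.7 mm and 7.16 degrees, less where a joint would pass 70% of its speed; a pose out of reach is approached as far as the arm can. A call is refused whole if a number of a shift passes 0.0417 or a number of a turn 7.16, either way. A call with a gripper value outside its range is refused whole. The fingers move at their own pace and stop on an object; "force" is the grip in N (left out, the last holds). Time passes only in rows, so rows that do not move let the fingers close. It gives the time, the measured TCP pose, the force, the opening and the grip force at its end, in the units of the state.
- status.read_state(): the state, without advancing time (a new reading comes with each control period).
- read_camera(name): name is "side" or "top" or "wrist"; returns a dict with "color" (384x512x3 uint8, red, green, blue), "intrinsics" (3x3 intrinsics, pixels), "world_from_camera" (4x4, takes a point from camera to world coordinates); the wrist camera has in their place "mount" (4x4, takes a point from camera to tool coordinates, whose origin is the TCP and whose axes are the flange's). Camera axes: x right, y up, looking along -z (the intrinsics and any distortion apply to the point x, -y, -z); pixel columns grow to the right and rows downward; lengths in m; the calibration is good to about 2 mm. A picture is of the moment at which its call begins: read the wrist's pose just before it. There is no depth.
- workorder.finish_job(): hands the job in; it is judged then, once.
Trained networks look in a picture, given as the dict that the camera call returned (one of the last four; its "shot" number tells which), for a name from the list of things; names that differ only in an ending like _2 or _b are one class to them, and where a whole thing is asked for, a point or a joint stands for the part that bears it (a point fixed in the world has none). Each returns a list of dicts, best first, with "score" (0 to 1); they miss things now and then, are a little off and sometimes report something else, mostly with a low value. They report only what shows in the picture. A call takes as long as a camera call. They do not tell look-alikes from the thing itself.
- masks_of(picture, name): "mask" (384x512 bool, what is visible of it) and "bbox" ([left, top, right, bottom] in pixels, round what is visible of it).
The state is a dict: "time": time; "q": joint angles; "joint_vel": joint speeds; "joint_torque": joint torques, N m; "tool_pos": TCP position; "tcp_rot": TCP orientation; "wrist_force": force on the tool from outside, world axes, zero at the start; "torque": the same for the moment, N m; "width": opening from 0.0 (shut) to 1.0 (fully open); "grip_force": force on a finger pad.
Only numpy, scipy, OpenCV 4.12 (cv2) and the standard library are available. Lean on these libraries where they do the work, as an engineer would, in place of code of your own. Each camera call takes 0.05 s, during which the arm holds its last target. There are 200 camera calls.

## Task

The teak compass block on the blue fixture plate is held down by two black clamp knobs; one has a right-hand thread and the other a left-hand thread, but nothing shows which is which. Feel which way each knob gives, never forcing one that stays bound, and back both off about a quarter turn; only then slide the block along the plate to the front (towards the robot), without lifting it, until it is clear of both clamp discs, and leave it lying square and wholly on the plate, with everything else left alone.

Things in the scene. Friction and masses are not known exactly. Their poses are not given: they have to be found in the camera images.
- fixture: blue steel plate, 240 (x) x 300 (y) x 12 mm, fixed on the bench; origin at the centre of its underside. x points to the rear (away from the robot, but for its yaw), y to its left. Two clamps stand at x = +30, y = +85 and -85 mm. A 20 mm high back stop right behind the compass block lets it leave only to the front (-x).
- block: compass block to free, 0.3-0.6 kg: steel foot 50 (x) x 146 (y) x 6 mm with its ends 10 mm under the clamp discs; on it teak 60 x 90 x 20 mm, a chrome bezel (56 mm across, top at 34 mm) and a brass pin. Origin: centre of its underside, on the plate; axes as the fixture's. Starts at fixture x = +30, y = 0; moved 60 to 100 mm to the front it is clear of the discs and wholly on the plate.
- pin (a point): point on the axis of the block's upright brass shadow pin (12 mm across, from 34 to 76 mm above the block's origin), 61 mm above the block's origin: a good place to grip; pinched along the fixture's x, the block cannot rock when pulled
- grip_a (a point): knob a: black flat upright bar 50 long x 12 thick x 24 mm high, on a 12 mm neck over a brass clamp disc (44 mm across). Point on the turning axis, 10 mm below the bar's top, 28 mm above the disc's top; x along the bar, y across it (pinch here), z up. Rises 1.5 mm per rad backed off. a and b may stand on either side of the block; one is right-hand, the other left-hand, unmarked.
- knob_a (a joint): how far knob a is backed off on its stud, rad: 0 tight, grows as it is loosened, whichever way that is, 2.4 at the most. It gives at about 0.2 N m of twist and drags as much while turning; the tightening way it stays at 0 however hard it is twisted.
- stud_a (a joint): elastic twist of the stud under knob a, rad, either sign, 0 unloaded: 2 N m per rad, so about 0.1 while the knob turns in the loosening direction; past 0.25 either way (0.5 N m) the stud is strained. The knob's bar turns with it.
- grip_b (a point): knob b: black flat upright bar 50 long x 12 thick x 24 mm high, on a 12 mm neck over a brass clamp disc (44 mm across). Point on the turning axis, 10 mm below the bar's top, 28 mm above the disc's top; x along the bar, y across it (pinch here), z up. Rises 1.5 mm per rad backed off. a and b may stand on either side of the block; one is right-hand, the other left-hand, unmarked.
- knob_b (a joint): how far knob b is backed off on its stud, rad: 0 tight, grows as it is loosened, whichever way that is, 2.4 at the most. It gives at about 0.2 N m of twist and drags as much while turning; the tightening way it stays at 0 however hard it is twisted.
- stud_b (a joint): elastic twist of the stud under knob b, rad, either sign, 0 unloaded: 2 N m per rad, so about 0.1 while the knob turns in the loosening direction; past 0.25 either way (0.5 N m) the stud is strained. The knob's bar turns with it.
- spare_bezel: spare chrome bezel ring, 44 mm across, 10 mm high, lying on the rear left of the fixture plate (leave alone)
- thumb_nut: brass thumb nut, 26 mm across, 22 mm high, standing on the rear right of the fixture plate (leave alone)
- ball_1: black iron quadrant ball, 60 mm across on a short foot, 66 mm high, on the bench (leave alone)
- ball_2: the second such ball (leave alone)
- teak_block: spare teak mounting block 90 x 60 x 35 mm on the bench (leave alone)
- jar: small jar, 56 mm across, 70 mm high, on the bench (leave alone)
There are look-alikes about, which are no part of the job. What is meant by the block is not purple, and is the larger of those in its own colour.

How it is judged:
By the outcome, as a careful person would: the job done as asked, in the order asked, and still so for the second after the job is handed in, with the robot touching nothing.
It also fails if it takes over 67 s, if anything falls off the work surface, if the arm or the gripper's body presses on something with over 40 N, if the wrist force passes 120 N, or if a joint passes its speed limit or range.

## Working session

There is one attempt and no reset: what is moved stays moved. The work goes in short steps, Python scripts to look and compute and a tool call to move; the robot and the scene stay as the last step left them, time stands still between calls to the robot, and variables do not carry over. Pictures are saved under pics/ and viewed, at most 10 in all, crops included, and the job is handed in when it is done.

Besides the shell and the picture viewer there is one more tool, called after "Emit:" in YAML: its name, and indented under it one key for each argument. drive_tool: Moves the arm, as the interface text tells. Its arguments: {"type":"object","properties":{"rows":{"type":"array"},"force":{"type":"number"}},"required":["rows"]}

```bash
mkdir -p pics; ls; cat > h.py <<'E'
import numpy as np,cv2
from workcell import status, read_camera, workorder, masks_of
def save(p,n): cv2.imwrite('pics/'+n,p['color'][:,:,::-1])
def ray(p,uv,W=None):
    K=np.array(p['intrinsics']);W=np.array(p['world_from_camera']) if W is None else W
    d=np.linalg.inv(K)@[uv[0],uv[1],1];d=W[:3,:3]@[d[0],-d[1],-d[2]]
    return W[:3,3],d
def atz(p,uv,z,W=None):
    o,d=ray(p,uv,W);return o+d*(z-o[2])/d[2]
def proj(p,X,W=None):
    K=np.array(p['intrinsics']);W=np.array(p['world_from_camera']) if W is None else W
    c=W[:3,:3].T@(np.array(X)-W[:3,3]);c=K@[c[0],-c[1],-c[2]];return c[:2]/c[2]
E
python3 - <<'E'
from h import *
for n in ['top','side']:
    p=read_camera(n);save(p,n+'0.png')
    print(n,[k for k in p],np.array(p['world_from_camera']).round(3).tolist())
    for t in ['fixture','block','grip_a','spare_bezel','thumb_nut','pin']:
        for m in masks_of(p,t)[:4]: 
            ys,xs=np.nonzero(m['mask']);print(t,round(m['score'],2),np.array(m['bbox']).round().tolist(),xs.mean().round(1),ys.mean().round(1),len(xs))
s=status.read_state();print(s)
E
```

```text
pics
top ['color', 'intrinsics', 'world_from_camera', 'shot'] [[0.007, 0.989, -0.151, 0.43], [-1.0, 0.005, -0.014, 0.002], [-0.013, 0.151, 0.988, 1.277], [0.0, 0.0, 0.0, 1.0]]
fixture 0.94 [226.0, 172.0, 330.0, 263.0] 278.7 218.9 5132
block 0.9 [259.0, 198.0, 301.0, 217.0] 281.0 206.9 606
block 0.57 [189.0, 184.0, 216.0, 208.0] 201.3 195.1 409
grip_a 0.57 [227.0, 170.0, 332.0, 261.0] 278.4 218.5 5074
grip_a 0.54 [301.0, 206.0, 316.0, 220.0] 306.1 212.1 79
spare_bezel 0.59 [248.0, 175.0, 259.0, 187.0] 252.3 182.8 52
pin 0.84 [185.0, 186.0, 219.0, 206.0] 201.9 195.3 372
pin 0.72 [324.0, 127.0, 367.0, 161.0] 347.1 143.3 669
pin 0.67 [260.0, 197.0, 300.0, 219.0] 280.7 206.7 701
side ['color', 'intrinsics', 'world_from_camera', 'shot'] [[0.899, 0.278, -0.338, 0.26], [-0.438, 0.575, -0.691, -0.696], [0.002, 0.769, 0.639, 0.737], [0.0, 0.0, 0.0, 1.0]]
fixture 0.89 [202.0, 196.0, 309.0, 286.0] 248.0 242.0 5907
fixture 0.59 [356.0, 320.0, 413.0, 363.0] 384.2 338.0 1649
fixture 0.4 [259.0, 236.0, 276.0, 258.0] 267.9 249.1 192
block 0.9 [249.0, 211.0, 274.0, 248.0] 260.9 226.7 666
block 0.82 [3
[... 467 characters left out ...]
0, 185.0] 235.3 173.7 315
{'time': 0.7, 'q': array([ 1.12012194e+00,  2.63850523e-01,  1.60398466e+00,  1.69959314e-05,
        1.27369454e+00, -3.68864284e-02]), 'joint_vel': array([ 0.00114248,  0.0001463 , -0.00161315,  0.00222353,  0.00122294,
        0.00069141]), 'joint_torque': array([ 9.85533370e-04, -5.14851093e+01, -3.67606795e+01, -1.57368022e-04,
        7.50599811e-04,  9.11986007e-06]), 'tool_pos': array([0.27139499, 0.61804339, 0.23132139]), 'tcp_rot': array([-6.45356986e-01, -3.07459186e+00, -1.02087186e-04]), 'wrist_force': array([-0.01852465,  0.24558895, -0.01606458]), 'torque': array([ 0.00289613, -0.00225106,  0.04496585]), 'grip_force': 0.0, 'width': 1.0008587701221183}
```

```bash
python3 - <<'E'
import cv2,numpy as np
t=cv2.imread('pics/top0.png');s=cv2.imread('pics/side0.png')
a=cv2.resize(t[110:290,160:390],None,fx=3.4,fy=3.2);cv2.imwrite('pics/tc.png',a)
b=cv2.resize(s[110:380,180:430],None,fx=2.4,fy=2.2);cv2.imwrite('pics/sc.png',b)
E
```

```text
(no output)
```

View pics/tc.png

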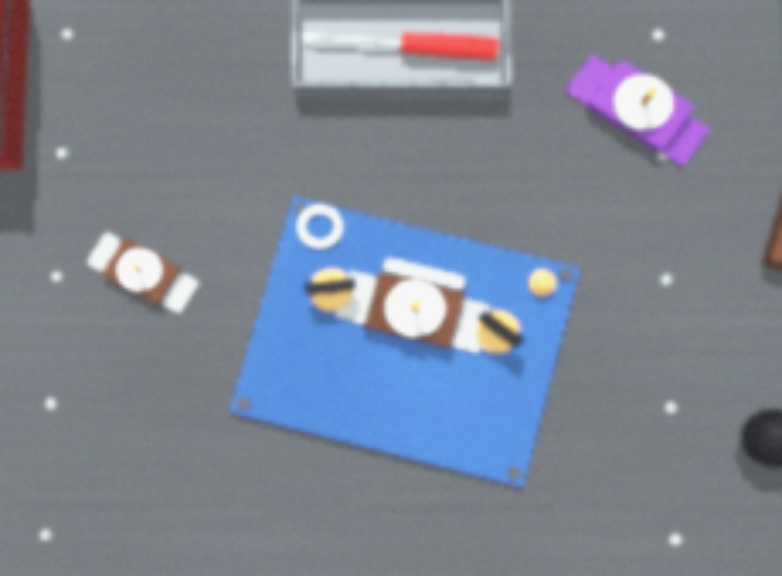

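View pics/sc.png

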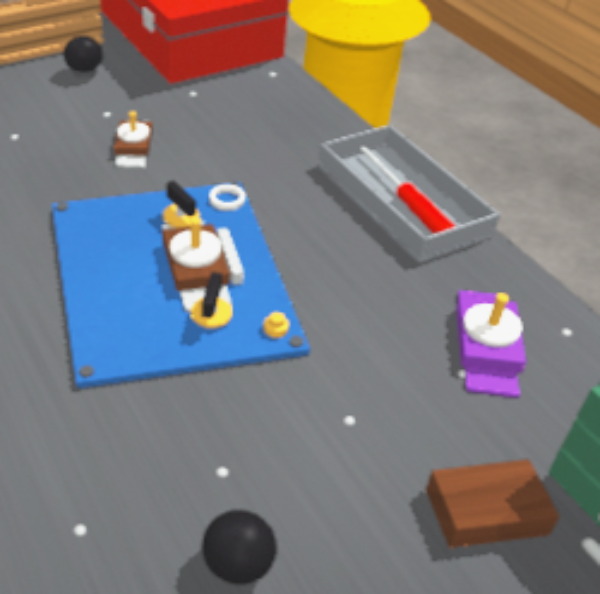

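The candidates for the block, in top-view pixels, are:
- (281,207): teak on the blue plate, the larger one, under the clamps.
- (201,195): small teak lying on the bench.
- (347,143): purple.

I choose the one on the plate. Next I measure the plate and the knobs.

```bash
cat >> h.py <<'E'
def plate(p,W=None):
    h=cv2.cvtColor(p['color'],cv2.COLOR_RGB2HSV);m=cv2.inRange(h,(100,120,80),(125,255,255))
    c=max(cv2.findContours(m,cv2.RETR_EXTERNAL,cv2.CHAIN_APPROX_NONE)[0],key=cv2.contourArea)[:,0]
    c=cv2.convexHull(c)[:,0]
    P=np.array([atz(p,u,.012,W)[:2] for u in c])
    return cv2.minAreaRect((P*1000).astype(np.float32))
E
python3 - <<'E'
from h import *
for n in ['top','side']:
    p=read_camera(n);r=plate(p);print(n,r)
    if n=='top':
        for z,u0,v0 in [(.06,257,199.6),(.06,307,212.7)]:
            c=p['color'].astype(int);m=np.zeros(c.shape[:2],bool)
            m[int(v0)-9:int(v0)+10,int(u0)-9:int(u0)+10]=1
            m&=c.max(2)<60
            ys,xs=np.nonzero(m);Q=np.array([atz(p,(x,y),z)[:2] for x,y in zip(xs,ys)])
            w,v=np.linalg.eigh(np.cov(Q.T));print(len(xs),Q.mean(0).round(4),np.degrees(np.arctan2(*v[::-1,1])),np.sqrt(w*12))
    if n=='top':
        c,a=np.array(r[0])/1000,0
E
```

```text
top ((556.643798828125, -45.288970947265625), (298.8191223144531, 239.24269104003906), 75.28673553466797)
  avg = a.mean(axis, **keepdims_kw)
  ret = um.true_divide(
<stdin>:10: RuntimeWarning: Degrees of freedom <= 0 for slice
  c *= np.true_divide(1, fact)
  c *= np.true_divide(1, fact)
Traceback (most recent call last):
ValueError: not enough values to unpack (expected 2, got 0)

During handling of the above exception, another exception occurred:

Traceback (most recent call last):
numpy.linalg.LinAlgError: 0-dimensional array given. Array must be at least two-dimensional
```

The plate measures 299x239 mm, as it should, with its centre at about (0.557,-0.045) and yaw -14.7°. I move the wrist camera over it.

Emit:
drive_tool:
  rows:
    - [0, 0, 6.8, 0, 0, 0, 1]
    - [0, 0, 6.8, 0, 0, 0, 1]
    - [0, 0, 6.8, 0, 0, 0, 1]
    - [0, 0, 6.8, 0, 0, 0, 1]
    - [0, 0, 6.8, 0, 0, 0, 1]
    - [0, 0, 6.8, 0, 0, 0, 1]
    - [0, 0, 6.8, 0, 0, 0, 1]
    - [0, 0, 6.8, 0, 0, 0, 1]

```text
time: 1.42
tool_pos: [0.2714, 0.618, 0.2313]
tcp_rot: [-1.987, -2.434, -0.0]
wrist_force: [-0.7, -0.2, 0.6]
width: 1.002
grip_force: 0.0
```

Emit:
drive_tool:
  rows:
    - [0, 0, 6.8, 0, 0, 0, 1]
    - [0, 0, 6.8, 0, 0, 0, 1]
    - [0, 0, 6.8, 0, 0, 0, 1]
    - [0, 0, 0, -0.034, 0.0206, -0.004, 1]
    - [0, 0, 0, -0.034, 0.0206, -0.004, 1]
    - [0, 0, 0, -0.034, 0.0206, -0.004, 1]
    - [0, 0, 0, -0.034, 0.0206, -0.004, 1]
    - [0, 0, 0, -0.034, 0.0206, -0.004, 1]

```text
time: 2.08
tool_pos: [0.3484, 0.4331, 0.2516]
tcp_rot: [2.379, 2.051, 0.001]
wrist_force: [0.9, -0.8, 0.5]
width: 1.003
grip_force: 0.0
```

Emit:
drive_tool:
  rows:
    - [0, 0, 0, -0.034, 0.0206, -0.004, 1]
    - [0, 0, 0, -0.034, 0.0206, -0.004, 1]
    - [0, 0, 0, -0.034, 0.0206, -0.004, 1]
    - [0, 0, 0, -0.034, 0.0206, -0.004, 1]
    - [0, 0, 0, -0.034, 0.0206, -0.004, 1]
    - [0, 0, 0, -0.034, 0.0206, -0.004, 1]
    - [0, 0, 0, -0.034, 0.0206, -0.004, 1]
    - [0, 0, 0, -0.034, 0.0206, -0.004, 1]

```text
time: 2.75
tool_pos: [0.4712, 0.1394, 0.284]
tcp_rot: [2.38, 2.05, 0.002]
wrist_force: [1.2, 0.1, -0.1]
width: 0.999
grip_force: 0.0
```

Emit:
drive_tool:
  rows:
    - [0, 0, 0, -0.034, 0.0206, -0.004, 1]
    - [0, 0, 0, -0.034, 0.0206, -0.004, 1]
    - [0, 0, 0, -0.034, 0.0206, -0.004, 1]
    - [0, 0, 0, -0.034, 0.0206, -0.004, 1]
    - [0, 0, 0, -0.034, 0.0206, -0.004, 1]
    - [0, 0, 0, 0, 0, 0, 0.5]
    - [0, 0, 0, 0, 0, 0, 0.5]
    - [0, 0, 0, 0, 0, 0, 0.5]

```text
time: 3.42
tool_pos: [0.5473, -0.042, 0.3031]
tcp_rot: [-2.38, -2.049, 0.0]
wrist_force: [1.1, -0.1, -0.6]
width: 0.606
grip_force: 0.0
```

```bash
cat >> h.py <<'E'
from scipy.spatial.transform import Rotation as Ro
def wrist():
    s=status.read_state();T=np.eye(4);T[:3,:3]=Ro.from_rotvec(s['tcp_rot']).as_matrix();T[:3,3]=s['tool_pos']
    p=read_camera('wrist');return p,T@np.array(p['mount']),s
E
python3 - <<'E'
from h import *
p,W,s=wrist();save(p,'w1.png');np.save('W1.npy',W);np.save('K.npy',p['intrinsics'])
print(W.round(3).tolist(),p['intrinsics'])
for k,v in p.items():
  if k not in('color','intrinsics'):print(k,v)
print(plate(p,W))
for X in [(.607,.029,.06),(.564,-.135,.06),(.5857,-.0529,.088)]: print(proj(p,X,W))
E
```

```text
[[0.989, 0.142, 0.048, 0.561], [-0.15, 0.939, 0.309, 0.039], [-0.001, -0.312, 0.95, 0.445], [0.0, 0.0, 0.0, 1.0]] [[279.51593977   0.         258.24476041]
 [  0.         279.51593977 193.55578099]
 [  0.           0.           1.        ]]
mount [[-5.80525466e-04  9.49791858e-01  3.12881909e-01  8.19740266e-02]
 [ 9.99999822e-01  5.08429689e-04  3.12012233e-04  1.26610037e-03]
 [ 1.37268226e-04  3.12882035e-01 -9.49791984e-01 -1.41768966e-01]
 [ 0.00000000e+00  0.00000000e+00  0.00000000e+00  1.00000000e+00]]
shot 4
((556.552490234375, -43.5208740234375), (298.00750732421875, 238.90982055664062), 75.2583236694336)
[294.42623127 103.8698325 ]
[277.88143881 221.94409362]
[287.71054017 171.50477344]
```

View pics/w1.png

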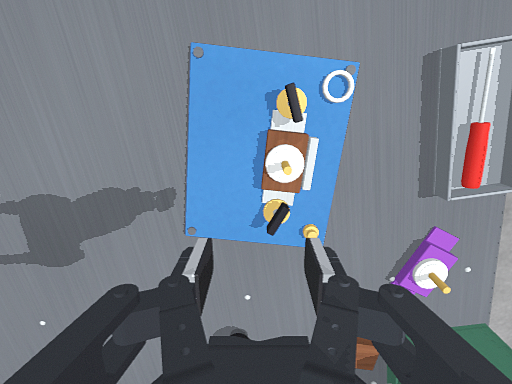

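The picture shows the chosen block mid-plate at (285,160), its knobs at (294,103) and (278,219), the bezel at (338,86) and the nut at (311,232). The plate agrees with the top camera to 2 mm. Next I measure the bars' yaws and heights.

```bash
cat > bars.py <<'E'
from h import *
def bars(p,W,L,h=.062):
    c=p['color'].astype(int);mx=c.max(2)
    for name,X in L:
        u=proj(p,[*X,h],W);u0,v0=u.round().astype(int);r=24 if W is not None else 10
        m=np.zeros(mx.shape,np.uint8);sl=np.s_[v0-r:v0+r+1,u0-r:u0+r+1];m[sl]=(mx[sl]<75)
        n,lab,st,ce=cv2.connectedComponentsWithStats(m)
        i=1+np.argmin([np.hypot(*(ce[k]-u))+(1e3 if st[k,4]<15 else 0) for k in range(1,n)])
        ys,xs=np.nonzero(lab==i);Q=np.array([atz(p,(x,y),h,W)[:2] for x,y in zip(xs,ys)])
        w,v=np.linalg.eigh(np.cov(Q.T));d=v[:,1]
        print(name,'px',ce[i].round(1),'exp',u.round(1),'n',len(xs),'cen',Q.mean(0).round(4),'yaw',np.degrees(np.arctan2(d[1],d[0])).round(1),'size',np.sqrt(w*12).round(4))
c=np.array([.5566,-.0445]);a=np.radians(-14.73);R=np.array([[np.cos(a),-np.sin(a)],[np.sin(a),np.cos(a)]])
kn=[(n,c+R@[.03,y]) for n,y in [('L',.085),('R',-.085)]]
if __name__=='__main__':
    print(kn)
    p,W,s=wrist();bars(p,W,kn)
    p=read_camera('top');bars(p,None,kn)
    p=read_camera('side');bars(p,None,kn)
E
python3 bars.py
```

```text
[('L', array([0.60722651, 0.03007852])), ('R', array([ 0.56400157, -0.13433439]))]
L px [291.6 102.9] exp [295.  103.6] n 197 cen [0.603  0.0314] yaw 97.1 size [0.008  0.0502]
R px [277.2 219. ] exp [278.  222.5] n 321 cen [ 0.5635 -0.1285] yaw 53.7 size [0.0148 0.0512]Traceback (most recent call last):
  File "bars.py", line 17, in <module>
    p=read_camera('top');bars(p,None,kn)
                         ~~~~^^^^^^^^^^^
  File "bars.py", line 8, in bars
    i=1+np.argmin([np.hypot(*(ce[k]-u))+(1e3 if st[k,4]<15 else 0) for k in range(1,n)])
        ~~~~~~~~~^^^^^^^^^^^^^^^^^^^^^^^^^^^^^^^^^^^^^^^^^^^^^^^^^^^^^^^^^^^^^^^^^^^^^^^
    return _wrapfunc(a, 'argmin', axis=axis, out=out, **kwds)
    return _wrapit(obj, method, *args, **kwds)
    result = getattr(arr, method)(*args, **kwds)
ValueError: attempt to get argmin of an empty sequence
```

Emit:
drive_tool:
  rows:
    - [0, 0, -5.2, 0, 0, 0, 0.5]
    - [0, 0, -5.2, 0, 0, 0, 0.5]
    - [0, 0, -5.2, 0, 0, 0, 0.5]
    - [0, 0, 0, 0.016, 0.017, 0.0357, 0.5]
    - [0, 0, 0, 0.016, 0.017, 0.0357, 0.5]
    - [0, 0, 0, 0.016, 0.017, 0.0357, 0.5]
    - [0, 0, 0, 0.016, 0.017, 0.0357, 0.5]
    - [0, 0, 0, 0, 0, 0, 0.5]

```text
time: 4.23
tool_pos: [0.6016, 0.0324, 0.1549]
tcp_rot: [-2.068, -2.351, 0.011]
wrist_force: [-0.9, -0.3, -1.4]
width: 0.499
grip_force: 0.0
```

```bash
python3 - <<'E'
from bars import *
p,W,s=wrist();save(p,'w2.png');print(s['tool_pos'],s['tcp_rot'],s['width']);bars(p,W,kn[:1])
print([proj(p,[*kn[0][1],z],W).round(1) for z in (.024,.05,.062)])
cv2.imwrite('pics/w2c.png',cv2.resize(p['color'][90:290,130:390,::-1],None,fx=3,fy=3))
E
```

```text
[0.60161609 0.03240309 0.15490447] [-2.06789509 -2.35110585  0.01148334] 0.4991810251462527
L px [263.5 201.4] exp [263.7 201.6] n 573 cen [0.6071 0.0301] yaw 97.4 size [0.0106 0.0453]
[array([263.4, 189.1]), array([263.6, 197.3]), array([263.7, 201.6])]
```

View pics/w2c.png

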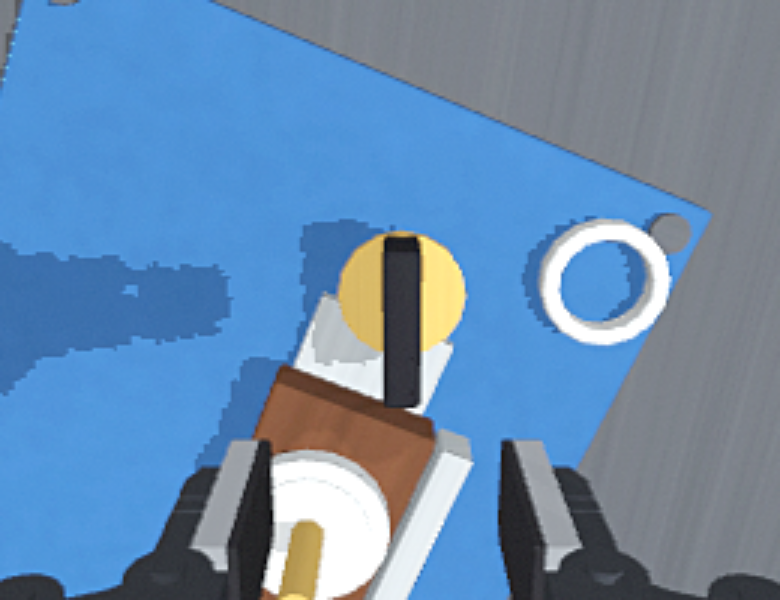

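The close crop confirms the choice: teak with bezel and pin under the brass disc, and the bar upright at crop (402,320). I check that the arm has settled.

```bash
cat > st.py <<'E'
from h import *
s=status.read_state();R=Ro.from_rotvec(s['tcp_rot']).as_matrix()
print('t',round(s['time'],2),'pos',s['tool_pos'].round(4),'yawx',np.degrees(np.arctan2(R[1,0],R[0,0])).round(2),'z',R[:,2].round(3),'F',s['wrist_force'].round(1),'M',s['torque'].round(3),'w',round(s['width'],3),'g',round(s['grip_force'],1),'q6',s['q'][5].round(3))
E
python3 st.py
```

```text
t 4.28 pos [0.6022 0.0309 0.1583] yawx 97.34 z [-0.01  0.   -1.  ] F [-0.8 -0.8  0.3] M [ 0.011 -0.016 -0.012] w 0.5 g 0.0 q6 -0.118
```

Emit:
drive_tool:
  rows:
    - [0, 0, 0, -0.001, 0, 0.021, 0.5]
    - [0, 0, 0, 0, 0, 0.021, 0.5]
    - [0, 0, 0, 0, 0, 0.021, 0.5]
    - [0, 0, 0, 0, 0, 0.019, 0.5]
    - [0, 0, 0, 0, 0, 0.018, 0.5]
    - [0, 0, 0, 0, 0, 0, 0.5]
    - [0, 0, 0, 0, 0, 0, 0.5]
    - [0, 0, 0, 0, 0, 0, 0.5]

```text
time: 4.95
tool_pos: [0.6073, 0.0272, 0.0663]
tcp_rot: [2.078, 2.353, 0.003]
wrist_force: [-0.3, -0.3, 1.0]
width: 0.504
grip_force: 0.0
```

```bash
python3 st.py; python3 - <<'E'
from bars import *
p,W,s=wrist();save(p,'w3.png')
cv2.imwrite('pics/w3c.png',cv2.resize(p['color'][150:384,130:390,::-1],None,fx=2,fy=2))
E
```

```text
t 4.95 pos [0.6073 0.0272 0.0663] yawx 97.12 z [ 0.003 -0.    -1.   ] F [-0.3 -0.3  1. ] M [ 0.006 -0.004 -0.03 ] w 0.504 g 0.0 q6 -0.12
```

View pics/w3c.png

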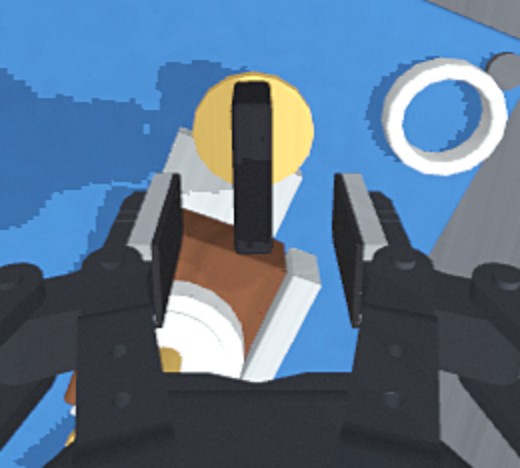

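Free and centred; the bar sits between the pads. It still has 32 mm to go down, then I close.

Emit:
drive_tool:
  rows:
    - [0, 0, 0, 0.003, 0, 0.011, 0.5]
    - [0, 0, 0, 0, 0, 0.011, 0.5]
    - [0, 0, 0, 0, 0, 0.01, 0.5]
    - [0, 0, 0, 0, 0, 0, 0.5]
    - [0, 0, 0, 0, 0, 0, 0.3]
  force: 40

```text
time: 5.42
tool_pos: [0.604, 0.0301, 0.0301]
tcp_rot: [-2.078, -2.353, 0.004]
wrist_force: [-0.2, -1.1, -0.9]
width: 0.369
grip_force: 0.0
```

```bash
python3 st.py
```

```text
t 5.42 pos [0.604  0.0301 0.0301] yawx 97.09 z [-0.003 -0.    -1.   ] F [-0.2 -1.1 -0.9] M [-0.042 -0.028 -0.068] w 0.369 g 0.0 q6 -0.115
```

Emit:
drive_tool:
  rows:
    - [0, 0, 0, 0, 0, -0.002, 0.3]
    - [0, 0, 0, 0, 0, 0, 0.3]
    - [0, 0, 0, 0, 0, 0, 0.3]
    - [0, 0, 0, 0, 0, 0, 0.3]

```text
time: 5.75
tool_pos: [0.6061, 0.0301, 0.0344]
tcp_rot: [2.079, 2.354, 0.001]
wrist_force: [-0.3, 0.1, -0.4]
width: 0.297
grip_force: 0.0
```

```bash
python3 st.py
```

```text
t 5.75 pos [0.6061 0.0301 0.0344] yawx 97.09 z [ 0.001 -0.    -1.   ] F [-0.3  0.1 -0.4] M [ 0.024 -0.064 -0.011] w 0.297 g 0.0 q6 -0.115
```

Settled. I move 1 mm along +y and close.

Emit:
drive_tool:
  rows:
    - [0, 0, 0, 0, 0.001, 0, 0]
    - [0, 0, 0, 0, 0, 0, 0]
    - [0, 0, 0, 0, 0, 0, 0]
    - [0, 0, 0, 0, 0, 0, 0]
    - [0, 0, 0, 0, 0, 0, 0]
    - [0, 0, 0, 0, 0, 0, 0]
  force: 40

```text
time: 6.25
tool_pos: [0.6059, 0.0302, 0.0343]
tcp_rot: [-2.079, -2.354, 0.002]
wrist_force: [-4.0, 0.3, 4.7]
width: 0.136
grip_force: 40.0
```

```bash
python3 st.py
```

```text
t 6.25 pos [0.6059 0.0302 0.0343] yawx 97.11 z [-0.001 -0.    -1.   ] F [-4.   0.3  4.7] M [-0.076  0.605  0.078] w 0.136 g 40.0 q6 -0.115
```

Emit:
drive_tool:
  rows:
    - [0, 0, -2, 0, 0, 0, 0]
    - [0, 0, -2, 0, 0, 0, 0]
    - [0, 0, -1, 0, 0, 0, 0]
    - [0, 0, 0, 0, 0, 0, 0]

```text
time: 6.58
tool_pos: [0.6058, 0.0302, 0.0343]
tcp_rot: [-1.974, -2.442, 0.001]
wrist_force: [-4.2, -1.4, 5.5]
width: 0.133
grip_force: 40.1
```

```bash
python3 st.py
```

```text
t 6.58 pos [0.6058 0.0302 0.0343] yawx 102.1 z [-0.002  0.    -1.   ] F [-4.2 -1.4  5.5] M [-0.043  0.741 -0.09 ] w 0.133 g 40.1 q6 -0.203
```

Emit:
drive_tool:
  rows:
    - [0, 0, -1.5, 0, 0, 0, 0]
    - [0, 0, -1.5, 0, 0, 0, 0]
    - [0, 0, 0, 0, 0, 0, 0]
    - [0, 0, 0, 0, 0, 0, 0]

```text
time: 6.92
tool_pos: [0.6057, 0.0302, 0.0343]
tcp_rot: [-1.91, -2.492, 0.001]
wrist_force: [-4.8, -1.7, 5.6]
width: 0.129
grip_force: 40.1
```

```bash
python3 st.py
```

```text
t 6.92 pos [0.6057 0.0302 0.0343] yawx 105.07 z [-0.002  0.    -1.   ] F [-4.8 -1.7  5.6] M [-0.018  0.718 -0.154] w 0.129 g 40.1 q6 -0.254
```

Emit:
drive_tool:
  rows:
    - [0, 0, -1, 0, 0, 0, 0]
    - [0, 0, -1, 0, 0, 0, 0]
    - [0, 0, 0, 0, 0, 0, 0]

```text
time: 7.17
tool_pos: [0.6057, 0.0302, 0.0343]
tcp_rot: [-1.866, -2.526, 0.002]
wrist_force: [-4.9, -0.5, 6.5]
width: 0.132
grip_force: 40.1
```

```bash
python3 st.py
```

```text
t 7.17 pos [0.6057 0.0302 0.0343] yawx 107.09 z [-0.002  0.    -1.   ] F [-4.9 -0.5  6.5] M [-0.047  0.725 -0.166] w 0.132 g 40.1 q6 -0.29
```

Emit:
drive_tool:
  rows:
    - [0, 0, -1, 0, 0, 0, 0]
    - [0, 0, 0, 0, 0, 0, 0]

```text
time: 7.33
tool_pos: [0.6057, 0.0302, 0.0343]
tcp_rot: [-1.844, -2.542, 0.002]
wrist_force: [-4.6, -0.1, 6.1]
width: 0.135
grip_force: 40.1
```

```bash
python3 st.py
```

```text
t 7.33 pos [0.6057 0.0302 0.0343] yawx 108.09 z [-0.002  0.    -1.   ] F [-4.6 -0.1  6.1] M [-0.061  0.772 -0.197] w 0.135 g 40.1 q6 -0.307
```

Emit:
drive_tool:
  rows:
    - [0, 0, -1, 0, 0, 0, 0]
    - [0, 0, -1, 0, 0, 0, 0]
    - [0, 0, 0, 0, 0, 0, 0]

```text
time: 7.58
tool_pos: [0.6057, 0.0302, 0.0343]
tcp_rot: [-1.799, -2.574, 0.002]
wrist_force: [-4.1, -0.5, 6.5]
width: 0.13
grip_force: 40.2
```

```bash
python3 st.py
```

```text
t 7.58 pos [0.6057 0.0302 0.0343] yawx 110.09 z [-0.002  0.    -1.   ] F [-4.1 -0.5  6.5] M [ 0.018  0.824 -0.143] w 0.13 g 40.2 q6 -0.342
```

It gives, with a flat drag of about 0.17 N m. I carry on counter-clockwise to about 96° in total, rising with the thread.

Emit:
drive_tool:
  rows:
    - [0, 0, -5.5, 0, 0, -0.0002, 0]
    - [0, 0, -5.5, 0, 0, -0.0002, 0]
    - [0, 0, -5.5, 0, 0, -0.0001, 0]
    - [0, 0, -5.5, 0, 0, -0.0002, 0]
    - [0, 0, -5.5, 0, 0, -0.0001, 0]
    - [0, 0, -5.5, 0, 0, -0.0002, 0]
    - [0, 0, -5.5, 0, 0, -0.0001, 0]

```text
time: 8.17
tool_pos: [0.6051, 0.0298, 0.0352]
tcp_rot: [-0.844, -3.023, 0.002]
wrist_force: [-4.4, -1.7, 7.1]
width: 0.134
grip_force: 40.2
```

```bash
python3 st.py
```

```text
t 8.17 pos [0.6051 0.0298 0.0352] yawx 148.82 z [-0.003 -0.    -1.   ] F [-4.4 -1.7  7.1] M [-0.249  0.99  -0.24 ] w 0.134 g 40.2 q6 -1.018
```

Emit:
drive_tool:
  rows:
    - [0, 0, -5.5, 0, 0, -0.0002, 0]
    - [0, 0, -5.5, 0, 0, -0.0002, 0]
    - [0, 0, -5.5, 0, 0, -0.0001, 0]
    - [0, 0, -5.5, 0, 0, -0.0002, 0]
    - [0, 0, -5.5, 0, 0, -0.0001, 0]
    - [0, 0, -5.5, 0, 0, -0.0002, 0]
    - [0, 0, -5.5, 0, 0, -0.0001, 0]
    - [0, 0, -5.5, 0, 0, -0.0002, 0]

```text
time: 8.83
tool_pos: [0.6049, 0.0292, 0.0364]
tcp_rot: [0.351, -3.118, 0.002]
wrist_force: [-4.6, -5.3, 6.3]
width: 0.133
grip_force: 40.1
```

```bash
python3 st.py
```

```text
t 8.83 pos [0.6049 0.0292 0.0364] yawx -167.16 z [-0.004 -0.001 -1.   ] F [-4.6 -5.3  6.3] M [-0.635  1.072 -0.254] w 0.133 g 40.1 q6 -1.786
```

Turned 95.7° in total, as planned. I open a little, rise, and go to the other knob.

Emit:
drive_tool:
  rows:
    - [0, 0, 0, 0, 0, 0, 0]
    - [0, 0, 0, 0, 0, 0, 0.3]
    - [0, 0, 0, 0, 0, 0, 0.3]
    - [0, 0, 0, 0, 0, -0.001, 0.3]
    - [0, 0, 0, 0, 0, -0.03, 0.3]
    - [0, 0, 0, 0, 0, -0.031, 0.3]
    - [0, 0, 0, 0, 0, -0.031, 0.3]
    - [0, 0, 0, 0, 0, -0.031, 0.3]

```text
time: 9.5
tool_pos: [0.6065, 0.0305, 0.1613]
tcp_rot: [-0.345, 3.123, 0.0]
wrist_force: [0.3, -0.1, 0.1]
width: 0.303
grip_force: 0.0
```

Emit:
drive_tool:
  rows:
    - [0, 0, 6.95, 0, 0, 0, 0.5]
    - [0, 0, 6.95, 0, 0, 0, 0.5]
    - [0, 0, 6.95, 0, 0, 0, 0.5]
    - [0, 0, 6.95, 0, 0, 0, 0.5]
    - [0, 0, 6.95, 0, 0, 0, 0.5]
    - [0, 0, 6.95, 0, 0, 0, 0.5]
    - [0, 0, 6.95, 0, 0, 0, 0.5]
    - [0, 0, 6.95, 0, 0, 0, 0.5]

```text
time: 10.17
tool_pos: [0.6068, 0.0305, 0.1602]
tcp_rot: [1.16, 2.919, 0.001]
wrist_force: [-0.2, -0.3, -0.6]
width: 0.499
grip_force: 0.0
```

Emit:
drive_tool:
  rows:
    - [0, 0, 6.95, 0, 0, 0, 0.5]
    - [0, 0, 6.95, 0, 0, 0, 0.5]
    - [0, 0, 6.95, 0, 0, 0, 0.5]
    - [0, 0, 6.95, 0, 0, 0, 0.5]
    - [0, 0, 6.95, 0, 0, 0, 0.5]
    - [0, 0, 6.95, 0, 0, 0, 0.5]
    - [0, 0, 6.95, 0, 0, 0, 0.5]
    - [0, 0, 6.95, 0, 0, 0, 0.5]

```text
time: 10.83
tool_pos: [0.6069, 0.0305, 0.1602]
tcp_rot: [2.388, 2.041, 0.001]
wrist_force: [0.3, 0.1, -0.1]
width: 0.5
grip_force: 0.0
```

Emit:
drive_tool:
  rows:
    - [0, 0, 6.95, 0, 0, 0, 0.5]
    - [0, 0, 6.95, 0, 0, 0, 0.5]
    - [0, 0, 6.95, 0, 0, 0, 0.5]
    - [0, 0, 6.95, 0, 0, 0, 0.5]
    - [0, 0, 0, -0.039, 0.016, 0, 0.4]
    - [0, 0, 0, -0.039, 0.016, 0, 0.4]
    - [0, 0, 0, -0.039, 0.016, 0, 0.4]
    - [0, 0, 0, -0.039, 0.016, 0, 0.4]

```text
time: 11.5
tool_pos: [0.5658, -0.1324, 0.1604]
tcp_rot: [2.803, 1.418, 0.001]
wrist_force: [-0.2, -0.6, -0.1]
width: 0.4
grip_force: 0.0
```

Emit:
drive_tool:
  rows:
    - [0, 0, 0, 0, 0, 0, 0.4]
    - [0, 0, 0, 0, 0, 0, 0.4]
    - [0, 0, 0, 0, 0, 0, 0.4]

```text
time: 11.75
tool_pos: [0.5662, -0.1313, 0.1603]
tcp_rot: [-2.805, -1.414, -0.001]
wrist_force: [0.1, 0.1, 0.5]
width: 0.401
grip_force: 0.0
```

```bash
python3 st.py; python3 - <<'E'
from bars import *
p,W,s=wrist();save(p,'w4.png');bars(p,W,kn[1:],.060)
print([proj(p,[*kn[1][1],z],W).round(1) for z in (.024,.05,.062)])
cv2.imwrite('pics/w4c.png',cv2.resize(p['color'][90:310,130:390,::-1],None,fx=2.6,fy=2.6))
E
```

```text
t 11.75 pos [ 0.5662 -0.1313  0.1603] yawx 53.52 z [ 0.001  0.001 -1.   ] F [0.1 0.1 0.5] M [-0.017 -0.002 -0.   ] w 0.401 g 0.0 q6 0.365
R px [257.5 199.4] exp [258.  200.3] n 570 cen [ 0.564  -0.1335] yaw 51.3 size [0.0108 0.0472]
[array([258. , 188.7]), array([258. , 196.7]), array([258., 201.])]
```

View pics/w4c.png

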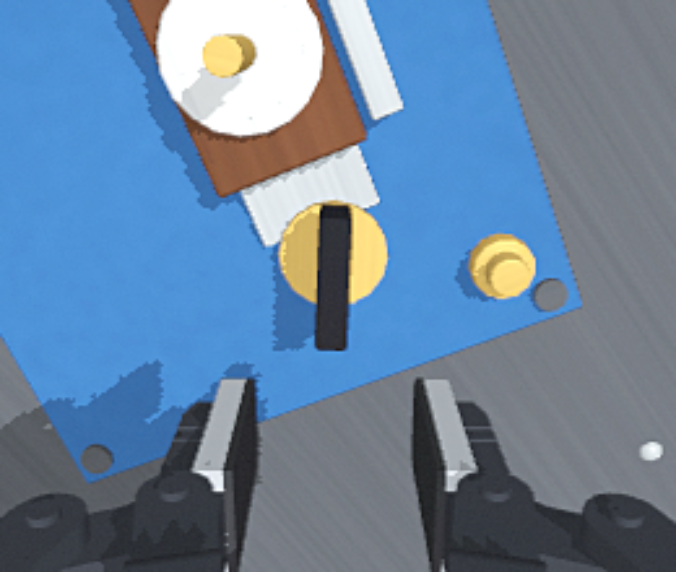

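The bar is centred at crop (334,278), with yaw 51.3°. The nut at (503,267) is clear of the fingers. I descend and grip.

Emit:
drive_tool:
  rows:
    - [0, 0, 2.2, 0, 0, 0, 0.4]
    - [0, 0, 0, -0.0036, 0, 0.0255, 0.4]
    - [0, 0, 0, 0, 0, 0.025, 0.4]
    - [0, 0, 0, 0, 0, 0.025, 0.4]
    - [0, 0, 0, 0, 0, 0.025, 0.3]
    - [0, 0, 0, 0, 0, 0.025, 0.3]
    - [0, 0, 0, 0, 0, 0, 0.3]
    - [0, 0, 0, 0, 0, 0, 0.3]

```text
time: 12.47
tool_pos: [0.5624, -0.1321, 0.0331]
tcp_rot: [-2.827, -1.364, 0.005]
wrist_force: [0.8, 0.9, 0.9]
width: 0.304
grip_force: 0.0
```

Emit:
drive_tool:
  rows:
    - [0, 0, 0, 0, 0, 0, 0.3]
    - [0, 0, 0, 0, 0, 0, 0.3]
    - [0, 0, 0, 0, 0, 0, 0.3]
    - [0, 0, 0, 0, 0, 0, 0.3]

```text
time: 12.8
tool_pos: [0.5651, -0.1345, 0.0365]
tcp_rot: [2.829, 1.361, 0.004]
wrist_force: [-0.1, -0.8, 0.3]
width: 0.297
grip_force: 0.0
```

```bash
python3 st.py
```

```text
t 12.8 pos [ 0.5651 -0.1345  0.0365] yawx 51.4 z [ 0.003 -0.001 -1.   ] F [-0.1 -0.8  0.3] M [-0.006  0.012  0.023] w 0.297 g 0.0 q6 0.397
```

Emit:
drive_tool:
  rows:
    - [0, 0, 0, 0, 0, 0.001, 0.2]
    - [0, 0, 0, 0, 0, 0, 0]
    - [0, 0, 0, 0, 0, 0, 0]
    - [0, 0, 0, 0, 0, 0, 0]
    - [0, 0, 0, 0, 0, 0, 0]
    - [0, 0, 0, 0, 0, 0, 0]
  force: 40

```text
time: 13.3
tool_pos: [0.5638, -0.1341, 0.0346]
tcp_rot: [-2.831, -1.361, -0.001]
wrist_force: [-2.1, 1.9, 5.8]
width: 0.127
grip_force: 39.3
```

```bash
python3 st.py
```

```text
t 13.3 pos [ 0.5638 -0.1341  0.0346] yawx 51.36 z [ 0.  0. -1.] F [-2.1  1.9  5.8] M [ 0.302  0.35  -0.041] w 0.127 g 39.3 q6 0.397
```

Emit:
drive_tool:
  rows:
    - [0, 0, 2, 0, 0, 0, 0]
    - [0, 0, 2, 0, 0, 0, 0]
    - [0, 0, 2, 0, 0, 0, 0]
    - [0, 0, 0, 0, 0, 0, 0]

```text
time: 13.63
tool_pos: [0.5639, -0.1342, 0.0347]
tcp_rot: [2.899, 1.21, 0.001]
wrist_force: [-1.5, 1.3, 5.6]
width: 0.134
grip_force: 39.4
```

```bash
python3 st.py
```

```text
t 13.63 pos [ 0.5639 -0.1342  0.0347] yawx 45.32 z [ 0.001  0.    -1.   ] F [-1.5  1.3  5.6] M [0.176 0.263 0.03 ] w 0.134 g 39.4 q6 0.503
```

Emit:
drive_tool:
  rows:
    - [0, 0, 1.5, 0, 0, 0, 0]
    - [0, 0, 1.5, 0, 0, 0, 0]
    - [0, 0, 0, 0, 0, 0, 0]

```text
time: 13.88
tool_pos: [0.564, -0.1343, 0.0347]
tcp_rot: [2.929, 1.135, 0.001]
wrist_force: [-2.5, 0.6, 5.3]
width: 0.134
grip_force: 39.4
```

```bash
python3 st.py
```

```text
t 13.88 pos [ 0.564  -0.1343  0.0347] yawx 42.34 z [ 0.001 -0.    -1.   ] F [-2.5  0.6  5.3] M [0.232 0.32  0.168] w 0.134 g 39.4 q6 0.555
```

Emit:
drive_tool:
  rows:
    - [0, 0, 1, 0, 0, 0, 0]
    - [0, 0, 1, 0, 0, 0, 0]
    - [0, 0, 0, 0, 0, 0, 0]

```text
time: 14.13
tool_pos: [0.564, -0.1343, 0.0347]
tcp_rot: [2.948, 1.084, 0.001]
wrist_force: [-1.8, 0.6, 5.3]
width: 0.134
grip_force: 39.4
```

```bash
python3 st.py
```

```text
t 14.13 pos [ 0.564  -0.1343  0.0347] yawx 40.37 z [ 0.001 -0.    -1.   ] F [-1.8  0.6  5.3] M [0.158 0.262 0.141] w 0.134 g 39.4 q6 0.589
```

Emit:
drive_tool:
  rows:
    - [0, 0, 1, 0, 0, 0, 0]
    - [0, 0, 1, 0, 0, 0, 0]
    - [0, 0, 0, 0, 0, 0, 0]

```text
time: 14.38
tool_pos: [0.5641, -0.1344, 0.0347]
tcp_rot: [2.967, 1.032, 0.001]
wrist_force: [-1.5, 0.7, 5.7]
width: 0.134
grip_force: 39.4
```

```bash
python3 st.py
```

```text
t 14.38 pos [ 0.5641 -0.1344  0.0347] yawx 38.37 z [ 0.001 -0.    -1.   ] F [-1.5  0.7  5.7] M [0.147 0.341 0.154] w 0.134 g 39.4 q6 0.624
```

The drag is flat at 0.15 N m, so it gives clockwise: the left-hand thread. I carry on to 96°.

Emit:
drive_tool:
  rows:
    - [0, 0, 5.5, 0, 0, -0.0002, 0]
    - [0, 0, 5.5, 0, 0, -0.0002, 0]
    - [0, 0, 5.5, 0, 0, -0.0001, 0]
    - [0, 0, 5.5, 0, 0, -0.0002, 0]
    - [0, 0, 5.5, 0, 0, -0.0001, 0]
    - [0, 0, 5.5, 0, 0, -0.0002, 0]
    - [0, 0, 5.5, 0, 0, -0.0001, 0]

```text
time: 14.97
tool_pos: [0.5644, -0.1353, 0.0357]
tcp_rot: [3.14, -0.009, 0.002]
wrist_force: [0.4, -3.7, 3.8]
width: 0.132
grip_force: 39.1
```

```bash
python3 st.py
```

```text
t 14.97 pos [ 0.5644 -0.1353  0.0357] yawx -0.32 z [ 0.002 -0.002 -1.   ] F [ 0.4 -3.7  3.8] M [-0.519  0.177  0.252] w 0.132 g 39.1 q6 1.3
```

Emit:
drive_tool:
  rows:
    - [0, 0, 5.5, 0, 0, -0.0002, 0]
    - [0, 0, 5.5, 0, 0, -0.0002, 0]
    - [0, 0, 5.5, 0, 0, -0.0001, 0]
    - [0, 0, 5.5, 0, 0, -0.0002, 0]
    - [0, 0, 5.5, 0, 0, -0.0001, 0]
    - [0, 0, 5.5, 0, 0, -0.0002, 0]
    - [0, 0, 5.5, 0, 0, -0.0001, 0]
    - [0, 0, 5.5, 0, 0, -0.0002, 0]

```text
time: 15.63
tool_pos: [0.5638, -0.1364, 0.0369]
tcp_rot: [2.907, -1.183, 0.003]
wrist_force: [-1.8, -6.5, 1.2]
width: 0.129
grip_force: 39.1
```

```bash
python3 st.py
```

```text
t 15.63 pos [ 0.5638 -0.1364  0.0369] yawx -44.29 z [ 0.    -0.003 -1.   ] F [-1.8 -6.5  1.2] M [-1.134  0.409  0.283] w 0.129 g 39.1 q6 2.068
```

Both knobs are backed off. I release, rise, and line up over the pin.

Emit:
drive_tool:
  rows:
    - [0, 0, 0, 0, 0, 0, 0]
    - [0, 0, 0, 0, 0, 0, 0.3]
    - [0, 0, 0, 0, 0, 0, 0.3]
    - [0, 0, 0, 0, 0, -0.001, 0.3]
    - [0, 0, 0, 0, 0, -0.03, 0.3]
    - [0, 0, 0, 0, 0, -0.031, 0.3]
    - [0, 0, 0, 0, 0, -0.031, 0.3]
    - [0, 0, 0, 0, 0, -0.031, 0.3]

```text
time: 16.3
tool_pos: [0.5632, -0.1338, 0.161]
tcp_rot: [-2.912, 1.179, 0.002]
wrist_force: [0.3, 0.5, -0.5]
width: 0.296
grip_force: 0.0
```

Emit:
drive_tool:
  rows:
    - [0, 0, -6.64, 0, 0, 0, 0.5]
    - [0, 0, -6.64, 0, 0, 0, 0.5]
    - [0, 0, -6.64, 0, 0, 0, 0.5]
    - [0, 0, -6.64, 0, 0, 0, 0.5]
    - [0, 0, -6.64, 0, 0, 0, 0.5]
    - [0, 0, -6.64, 0, 0, 0, 0.5]
    - [0, 0, -6.64, 0, 0, 0, 0.5]
    - [0, 0, -6.64, 0, 0, 0, 0.5]

```text
time: 16.97
tool_pos: [0.5635, -0.1338, 0.1599]
tcp_rot: [-3.131, -0.256, 0.0]
wrist_force: [1.3, -0.3, -0.2]
width: 0.503
grip_force: 0.0
```

Emit:
drive_tool:
  rows:
    - [0, 0, -6.64, 0, 0, 0, 0.5]
    - [0, 0, -6.64, 0, 0, 0, 0.5]
    - [0, 0, -6.64, 0, 0, 0, 0.5]
    - [0, 0, -6.64, 0, 0, 0, 0.5]
    - [0, 0, -6.64, 0, 0, 0, 0.5]
    - [0, 0, -6.64, 0, 0, 0, 0.5]
    - [0, 0, -6.64, 0, 0, 0, 0.5]
    - [0, 0, -6.64, 0, 0, 0, 0.5]

```text
time: 17.63
tool_pos: [0.5635, -0.1338, 0.1599]
tcp_rot: [-2.686, -1.629, 0.0]
wrist_force: [0.2, 0.8, 0.7]
width: 0.502
grip_force: 0.0
```

Emit:
drive_tool:
  rows:
    - [0, 0, -6.64, 0, 0, 0, 0.5]
    - [0, 0, -6.64, 0, 0, 0, 0.5]
    - [0, 0, 0, 0.028, 0, 0, 0.5]
    - [0, 0, 0, 0.028, 0, 0, 0.5]
    - [0, 0, 0, 0.029, 0, 0, 0.5]
    - [0, 0, 0, 0, 0, 0, 0.5]
    - [0, 0, 0, 0, 0, 0, 0.5]
    - [0, 0, 0, 0, 0, 0, 0.5]

```text
time: 18.3
tool_pos: [0.5849, -0.0518, 0.1599]
tcp_rot: [-2.484, -1.923, 0.001]
wrist_force: [-0.4, 0.2, -0.7]
width: 0.496
grip_force: 0.0
```

```bash
python3 st.py; python3 - <<'E'
from bars import *
p,W,s=wrist();save(p,'w5.png')
b=c+R@[.03,0]
print(b,[proj(p,[*b,z],W).round(1) for z in (.046,.088)])
cv2.imwrite('pics/w5c.png',cv2.resize(p['color'][60:310,120:400,::-1],None,fx=2.4,fy=2.4))
E
```

```text
t 18.3 pos [ 0.5849 -0.0518  0.1599] yawx 75.47 z [-0. -0. -1.] F [-0.4  0.2 -0.7] M [-0.011 -0.039 -0.025] w 0.496 g 0.0 q6 0.123
[ 0.58561404 -0.05212793] [array([258.1, 191.5]), array([258. , 207.2])]
```

View pics/w5c.png

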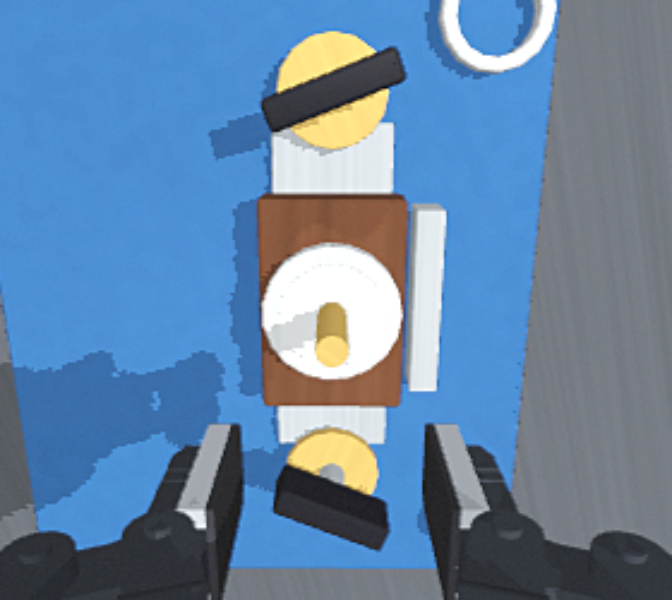

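Both bars stand turned about 90°. The block is square, and the pin top at crop (332,350) is where I expected it. I descend and pinch the pin along the fixture's x.

Emit:
drive_tool:
  rows:
    - [0, 0, 0, 0, 0.0006, 0.022, 0.5]
    - [0, 0, 0, 0, 0, 0.021, 0.5]
    - [0, 0, 0, 0, 0, 0.021, 0.4]
    - [0, 0, 0, 0, 0, 0.021, 0.4]
    - [0, 0, 0, 0, 0, 0.02, 0.3]
    - [0, 0, 0, 0, 0, 0, 0.3]
    - [0, 0, 0, 0, 0, 0, 0.3]
    - [0, 0, 0, 0, 0, 0, 0.3]

```text
time: 19.02
tool_pos: [0.5863, -0.0529, 0.0561]
tcp_rot: [2.486, 1.92, 0.001]
wrist_force: [-0.5, -0.8, 0.6]
width: 0.298
grip_force: 0.0
```

Emit:
drive_tool:
  rows:
    - [0, 0, 0, 0, 0, 0, 0.25]
    - [0, 0, 0, 0, 0, 0, 0.25]
    - [0, 0, 0, 0, 0, 0, 0]
    - [0, 0, 0, 0, 0, 0, 0]
    - [0, 0, 0, 0, 0, 0, 0]
    - [0, 0, 0, 0, 0, 0, 0]
    - [0, 0, 0, 0, 0, 0, 0]
  force: 40

```text
time: 19.6
tool_pos: [0.586, -0.0521, 0.0562]
tcp_rot: [2.485, 1.921, 0.001]
wrist_force: [-3.5, 0.7, 6.2]
width: 0.122
grip_force: 39.7
```

```bash
python3 st.py
```

```text
t 19.6 pos [ 0.586  -0.0521  0.0562] yawx 75.42 z [ 0.001 -0.    -1.   ] F [-3.5  0.7  6.2] M [ 0.04   0.433 -0.012] w 0.122 g 39.7 q6 0.124
```

Emit:
drive_tool:
  rows:
    - [0, 0, 0, 0, -0.002, 0, 0]
    - [0, 0, 0, 0, -0.003, 0, 0]
    - [0, 0, 0, 0, -0.004, 0, 0]
    - [0, 0, 0, 0, -0.004, 0, 0]

```text
time: 19.93
tool_pos: [0.5749, -0.049, 0.0563]
tcp_rot: [2.483, 1.92, 0.005]
wrist_force: [2.2, 0.1, -1.7]
width: 0.125
grip_force: 39.6
```

```bash
python3 st.py
```

```text
t 19.93 pos [ 0.5749 -0.049   0.0563] yawx 75.42 z [ 0.005 -0.001 -1.   ] F [ 2.2  0.1 -1.7] M [ 0.07   0.014 -0.04 ] w 0.125 g 39.6 q6 0.126
```

It slides freely. The remaining 67 mm:

Emit:
drive_tool:
  rows:
    - [0, 0, 0, 0, -0.005, 0, 0]
    - [0, 0, 0, 0, -0.005, 0, 0]
    - [0, 0, 0, 0, -0.005, 0, 0]
    - [0, 0, 0, 0, -0.005, 0, 0]
    - [0, 0, 0, 0, -0.005, 0, 0]
    - [0, 0, 0, 0, -0.005, 0, 0]
    - [0, 0, 0, 0, -0.005, 0, 0]
    - [0, 0, 0, 0, -0.005, 0, 0]

```text
time: 20.6
tool_pos: [0.5357, -0.0389, 0.0563]
tcp_rot: [2.483, 1.92, 0.004]
wrist_force: [9.9, -2.7, -0.2]
width: 0.125
grip_force: 39.6
```

```bash
python3 st.py
```

```text
t 20.6 pos [ 0.5357 -0.0389  0.0563] yawx 75.42 z [ 0.004 -0.001 -1.   ] F [ 9.9 -2.7 -0.2] M [-0.459 -1.593 -0.037] w 0.125 g 39.6 q6 0.136
```

Emit:
drive_tool:
  rows:
    - [0, 0, 0, 0, -0.005, 0, 0]
    - [0, 0, 0, 0, -0.005, 0, 0]
    - [0, 0, 0, 0, -0.005, 0, 0]
    - [0, 0, 0, 0, -0.005, 0, 0]
    - [0, 0, 0, 0, -0.004, 0, 0]
    - [0, 0, 0, 0, -0.003, 0, 0]
    - [0, 0, 0, 0, 0, 0, 0]
    - [0, 0, 0, 0, 0, 0, 0]

```text
time: 21.27
tool_pos: [0.5087, -0.0319, 0.0561]
tcp_rot: [2.484, 1.921, 0.002]
wrist_force: [2.7, -0.7, 9.0]
width: 0.128
grip_force: 41.1
```

```bash
python3 st.py
```

```text
t 21.27 pos [ 0.5087 -0.0319  0.0561] yawx 75.42 z [ 0.002 -0.    -1.   ] F [ 2.7 -0.7  9. ] M [-0.154 -0.699  0.003] w 0.128 g 41.1 q6 0.143
```

Moved 80 mm. I release, rise and check.

Emit:
drive_tool:
  rows:
    - [0, 0, 0, 0, 0, 0, 0.3]
    - [0, 0, 0, 0, 0, 0, 0.3]
    - [0, 0, 0, 0, 0, 0, 0.3]
    - [0, 0, 0, 0, 0, -0.02, 0.4]
    - [0, 0, 0, 0, 0, -0.03, 0.4]
    - [0, 0, 0, 0, 0, -0.035, 0.4]
    - [0, 0, 0, 0, 0, -0.035, 0.4]
    - [0, 0, 0, 0, 0, -0.035, 0.4]

```text
time: 21.93
tool_pos: [0.5061, -0.0316, 0.2099]
tcp_rot: [-2.483, -1.919, 0.005]
wrist_force: [-0.2, -0.2, -0.0]
width: 0.4
grip_force: 0.0
```

Emit:
drive_tool:
  rows:
    - [0, 0, 0, 0, 0, -0.03, 0.4]
    - [0, 0, 0, 0, 0, -0.03, 0.4]
    - [0, 0, 0, 0, 0, 0, 0.4]
    - [0, 0, 0, 0, 0, 0, 0.4]

```text
time: 22.27
tool_pos: [0.5085, -0.0319, 0.2715]
tcp_rot: [2.484, 1.921, 0.002]
wrist_force: [-1.2, 0.6, -0.7]
width: 0.399
grip_force: 0.0
```

```bash
python3 st.py; python3 - <<'E'
from bars import *
p,W,s=wrist();save(p,'w6.png')
print(plate(p,W));b=c+R@[-.05,0];print(proj(p,[*b,.088],W))
cv2.imwrite('pics/w6c.png',cv2.resize(p['color'][20:320,100:400,::-1],None,fx=2,fy=2))
E
```

```text
t 22.27 pos [ 0.5085 -0.0319  0.2715] yawx 75.41 z [ 0.002 -0.    -1.   ] F [-1.2  0.6 -0.7] M [0.046 0.035 0.019] w 0.399 g 0.0 q6 0.143
((556.3216552734375, -43.49971008300781), (297.81915283203125, 238.71640014648438), 75.24876403808594)
[256.85757865 173.69353322]
```

View pics/w6c.png

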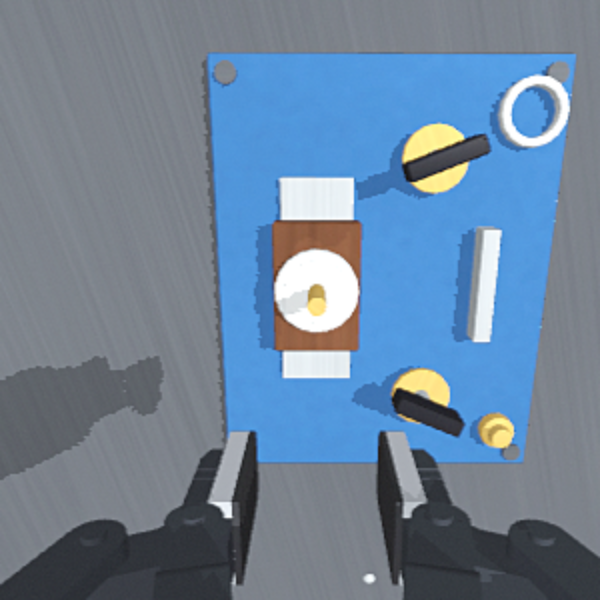

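The block lies square at crop (317,285), clear of both discs and wholly on the plate. The bezel, nut and everything else stand as they were.

```bash
python3 -c "
from workcell import workorder;print(workorder.finish_job())"
```

```text
the job is handed in; nothing more can be done
None
```

I backed both knobs off about a quarter turn (left one counter-clockwise, right one clockwise), then slid the block 80 mm to the front; it lies square on the plate, clear of both discs, and the job is handed in at about 22 s (no verdict shown).

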